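Lay the copper-faced bearer against the bench stop

TASK

On the welding bench a short timber bearer stands on its narrow edge; one of its broad faces is clad in copper. Push on it to tip it over so that it lies flat with the copper face up, and then push it until its whole long edge lies snug against the blue stop bar. Only push it: do not pick it up, and leave the steel flat, the hammer and the tin where they are.

Things in the scene. Friction and masses are not known exactly. Their poses are not given: they have to be found in the camera images.
- bearer: Loose timber block 220 x 90 x 38 mm, about 0.6 kg. Origin: centre of the block, 45 mm up while it stands on its 38 mm narrow edge, 19 mm up once flat. x axis along the 220 mm length (roughly world x), z along the 90 mm width (up at the start), y straight out of the copper-clad broad face (38 mm direction). Stands between stop bar and steel flat. Other faces are pale wood.
- bearer_copper (a point): Centre of the copper face, 19 mm from the block's centre. The copper also wraps 13 mm onto the narrow edges and ends, so an orange strip shows from above on that side. Pushed level more than 55 mm above the bench on a broad face, the block tips about its far lower edge, passes balance at 23 degrees and falls on the other broad face; pushed low it slides (2 to 6 N).
- stop_bar: Blue square steel tube fixed to the bench, 440 x 50 x 50 mm, to the left or right of the bearer. Origin: centre of its underside; x axis along its length (roughly world x), y across, z up. Its side faces are 25 mm from the origin along y; use the one turned to the bearer. A flat bearer snug against it has its centre 70 mm from the origin along the bar's y.
- flat_bar: Loose bright steel flat 160 x 30 x 10 mm lying on the bench on the other side of the bearer from the stop bar, roughly along world x. Origin: centre of its underside. Bystander, not to be moved.
- hammer: Loose hammer, 240 mm long, about 35 mm high, lying to the right of everything, roughly along world x. Origin near its middle, x axis along the handle towards the head. Bystander.
- tin: Loose round jar, 64 mm in diameter, 75 mm high with a yellow lid, standing beyond the bearer. Origin: centre of its underside. Bystander.

How it is judged:
On the way:
1. the bearer has been tipped flat, copper face up (angle between bearer's own y axis and vertical below 0.08 rad), for 0.2 s.
At the end, for the whole second after the job is handed in: The bearer lies flat on the bench at rest, copper face up (within 4.5 degrees), its long narrow edge against a side face of the blue stop bar: middle within 4.5 mm of touching, parallel within 2.5 degrees, and not sticking out past an end of the bar by more than 5 mm (angle between bearer's own y axis and vertical below 0.08 rad and height (world z) of bearer below 0.024 m and (y of bearer in the frame of stop_bar between 0.065 and 0.0745 m or y of bearer in the frame of stop_bar between -0.0745 and -0.065 m) and angle between the x axis of bearer and the x axis of stop_bar, either way round below 0.045 rad and x of bearer in the frame of stop_bar between -0.115 and 0.115 m and linear speed of bearer below 0.01 m/s).
It fails at once if the bearer is lifted or stood on end (its centre more than 65 mm above the bench) (height (world z) of bearer above 0.065 m).
It fails at once if the steel flat is moved more than 15 mm (distance of flat_bar from where it was at the start of the episode above 0.015 m).
It fails at once if the hammer is moved more than 15 mm (distance of hammer from where it was at the start of the episode above 0.015 m).
It fails at once if the tin is moved more than 15 mm (distance of tin from where it was at the start of the episode above 0.015 m).
It also fails if it takes over 61 s, if anything falls off the work surface, if the arm or the gripper's body presses on something with over 40 N, if the wrist force passes 120 N, or if a joint passes its speed limit or range.

ROBOT

A 6-joint arm with a two-finger parallel gripper is mounted at the origin on the work surface. World frame = base frame: x ahead of the robot, y to its left, z up, the work surface at z = 0. Lengths are in m, angles in rad, forces in N, time in s.
With the tool pointing down it reaches from about 0.4 to 0.825 m from the base axis. Payload 7 kg.
Tool frame: the origin (TCP) lies on the front face of the gripper's body, between the roots of the fingers; the fingertips stand 66 mm ahead of it and the grasp point (between the pads) lies 47 mm ahead of it; z points along the fingers, y is the line along which they close (so a half turn about z gives the same grasp; the last joint's range is limited). The gripper opens to 88 mm and grips with 3 to 60 N. Pads are 19 mm wide; open, the fingers measure 130 mm over their backs; the gripper's body (78 mm by 193 mm) begins 47 mm behind the grasp point.
Start: joints at [1.453, 0.359, 0.012, 0, -1.224, -0.288], TCP at [0.266, 0.62, 0.292] pointing down, gripper open.
Joint ranges: [-3.07, 3.07], [-1.43, 2.12], [-1.02, 1.25], [-3.03, 1.67], [-3.05, -0], [-3.03, 3.03]. Speed limits (rad/s): [2.39, 2.39, 3.01, 3.14, 3.14, 3.14].

INTERFACE

Orientations are given as [roll, pitch, yaw] about the fixed x, y, z axes, in that order (R = Rz(yaw) Ry(pitch) Rx(roll)).
In Python, from station import arm gives the robot as it stands. The module is installed in compiled form; this text tells all that it offers.
- The arm moves only by the tool move_arm, never from a script. Its argument "increments" is a list of rows, each an object of numbers: "jaw": the gripper command: -1 is shut, 1 is fully open, values between are in proportion; "dx", "dy", "dz": the shift along the tool's x, y, z in m; "twist": the turn about the tool's z in rad. A call has 1 to 12 rows; each row shifts and turns the commanded pose from where the row before left it, along the tool's axes as they then stand; what a row does not reach is not made up. A row lasts 1/12 s, in which the tool goes at most 41.7 mm and 7.16 degrees, less where a joint would pass 70% of its speed; a pose out of reach is approached as far as the arm can. A call is refused whole if a number of a shift passes 0.0417 or a number of a turn 0.125, either way. A call with a gripper value outside its range is refused whole. The fingers move at their own pace and stop on an object; "force" is the grip in N (left out, the last holds). Time passes only in rows, so rows that do not move let the fingers close. It gives the time, the measured TCP pose, the force, the opening and the grip force at its end, in the units of the state.
- arm.get_state(): the state, without advancing time (a new reading comes with each control period).
- arm.grab_frame(name): name is "scene" or "top"; returns the picture (384x512x3 uint8, blue, green, red); there is no depth.
- arm.camera_info(name): a dict with "K" (3x3 intrinsics, pixels), "extrinsics" (4x4, takes a point from camera to world coordinates). Camera axes: x right, y down, z forward; pixel columns grow to the right and rows downward; lengths in m; the calibration is good to about 2 mm. A picture is of the moment at which its call begins. camera_info takes no time and is no camera call.
- arm.job_done(): hands the job in; it is judged then, once.
Trained networks look in the newest picture that a camera, given by its name, has taken for a name from the list of things; names that differ only in an ending like _2 or _b are one class to them, and where a whole thing is asked for, a point or a joint stands for the part that bears it (a point fixed in the world has none). Each returns a list of dicts, best first, with "score" (0 to 1); they miss things now and then, are a little off and sometimes report something else, mostly with a low value. They report only what shows in the picture. A call takes as long as a camera call.
- arm.find_in(camera, name): "position" ([x, y, z] in m, in world coordinates, good to about 4 mm: the middle of the surface that is visible of it).
- arm.silhouettes(camera, name): "pixels" (384x512 bool, what is visible of it).
- arm.pinpoint(camera, name): "position" ([x, y, z] in m, in world coordinates, good to about 4 mm: a listed point, or the origin of a listed thing).
The state is a dict: "t": time; "q": joint angles; "qd": joint speeds; "joint_efforts": joint torques, N m; "eef_pos": TCP position; "ee_rot": TCP orientation; "force": force on the tool from outside, world axes, zero at the start; "moment": the same for the moment, N m; "width": finger opening in m; "gripper_force": force on a finger pad.
Only numpy, scipy, OpenCV 4.12 (cv2) and the standard library are available. Lean on these libraries where they do the work, as an engineer would, in place of code of your own. Each camera call takes 0.05 s, during which the arm holds its last target. There are 200 camera calls.

## Working session

There is one attempt and no reset: what is moved stays moved. The work goes in short steps, Python scripts to look and compute and a tool call to move; the robot and the scene stay as the last step left them, time stands still between calls to the robot, and variables do not carry over. Pictures are saved under pics/ and viewed, at most 10 in all, crops included, and the job is handed in when it is done.

Besides the shell and the picture viewer there is one more tool, called after "Emit:" by a JSON object that holds its "api" and its "payload". move_arm: Moves the arm, as the interface text tells. Its arguments: {"type":"object","properties":{"increments":{"type":"array"},"force":{"type":"number"}},"required":["increments"]}

```bash
mkdir -p pics
python3 - <<'E'
from station import arm
import cv2,numpy as np
ims=[arm.grab_frame(c) for c in("scene","top")]
cv2.imwrite("pics/a.png",cv2.resize(np.vstack(ims),None,fx=.78,fy=.78))
for c in("scene","top"):
  for n in("bearer","bearer_copper","stop_bar","flat_bar","hammer","tin"):
    r=arm.pinpoint(c,n); print(c,n,[(np.round(d["position"],3),round(d["score"],2)) for d in r[:2]])
for n in("stop_bar","bearer","flat_bar","hammer"):
  r=arm.silhouettes("top",n)
  if r:
    m=r[0]["pixels"].astype(np.uint8); c=max(cv2.findContours(m,0,1)[0],key=cv2.contourArea); print(n,r[0]["score"],cv2.boxPoints(cv2.minAreaRect(c)).round(1).tolist())
print(arm.camera_info("top"));s=arm.get_state();print(s)
E
```

```text
scene bearer [(array([ 0.563, -0.008,  0.044]), 0.96)]
scene bearer_copper [(array([0.561, 0.016, 0.044]), 0.78)]
scene stop_bar [(array([ 0.563,  0.265, -0.001]), 0.87)]
scene flat_bar [(array([ 0.543, -0.244, -0.003]), 0.79)]
scene hammer [(array([ 0.516, -0.394,  0.003]), 0.8)]
scene tin [(array([ 0.773, -0.072,  0.002]), 0.73)]
top bearer [(array([ 0.557, -0.005,  0.048]), 0.76)]
top bearer_copper [(array([0.565, 0.011, 0.046]), 0.69)]
top stop_bar [(array([ 0.563,  0.263, -0.   ]), 0.89)]
top flat_bar [(array([ 0.541, -0.236, -0.002]), 0.82), (array([ 0.519, -0.393, -0.003]), 0.75)]
top hammer [(array([ 0.52, -0.39, -0.  ]), 0.89)]
top tin [(array([ 0.769, -0.076,  0.002]), 0.94), (array([ 0.541, -0.239,  0.   ]), 0.4)]
stop_bar 0.65 [[122.0, 301.0], [124.69999694824219, 136.6999969482422], [147.6999969482422, 137.10000610351562], [145.0, 301.29998779296875]]
bearer 0.69 [[222.10000610351562, 262.0], [234.10000610351562, 175.60000610351562], [251.1999969482422, 178.0], [239.1999969482422, 264.3999938964844]]
flat_bar 0.61 [[316.0, 203.0], [328.0, 203.0], [328.0, 261.0], [316.0, 
[... 519 characters left out ...]
        ,  0.        ,  1.        ]])}
{'t': 0.9, 'q': array([ 1.45315098e+00,  3.58558137e-01,  1.18963341e-02, -1.34898844e-05,
       -1.22407996e+00, -2.88098917e-01]), 'qd': array([ 0.00039477,  0.00088668, -0.00072625, -0.0012193 , -0.0006322 ,
        0.00047914]), 'joint_efforts': array([ 2.63702990e-03, -5.82362258e+01,  2.93298751e+01,  7.00262547e+00,
        1.24482490e-02, -1.90674825e-05]), 'eef_pos': array([0.26642942, 0.62016856, 0.2921843 ]), 'ee_rot': array([-3.14154395e+00,  2.76668161e-05, -4.05748843e-01]), 'force': array([-0.6568333 , -0.18181903, -0.96081196]), 'moment': array([ 0.00990149, -0.00089497,  0.0158865 ]), 'gripper_force': 0.0, 'width': 0.08761166605023511}
```

View pics/a.png

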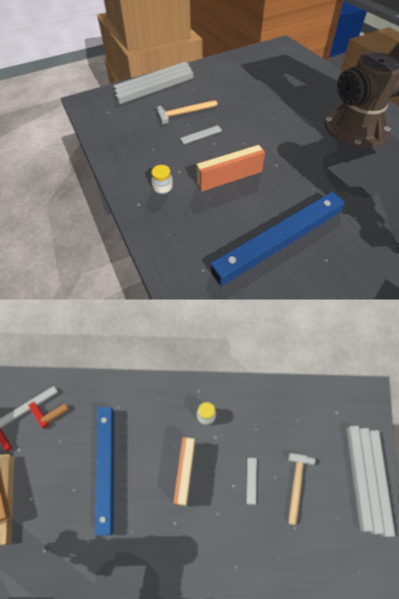

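The copper face (orange, scene px ~(230,170) of the shrunken view) faces +y, towards the blue bar. So I push it towards -y to tip it, then push it back in +y from the far side. The flat, hammer and tin are all clear of that path.

```bash
cat > h.py <<'E'
from station import arm
import numpy as np, cv2
def bp(cam,uv,z):
    i=arm.camera_info(cam);T=i["extrinsics"];d=T[:3,:3]@np.linalg.inv(i["K"])@np.array([*uv,1.]);return T[:3,3]+d*(z-T[2,3])/d[2]
def seg(cam,n,z):
    """edge lines (left,right) of silhouette: world pts at height z"""
    r=arm.silhouettes(cam,n)
    if not r: print(n,"none"); return
    m=r[0]["pixels"]; rows=np.where(m.sum(1)>4)[0]; k=max(3,len(rows)//8); rows=rows[k:-k]
    for nm,f,zz in(("left",np.min,z[0]),("right",np.max,z[1])):
        P=np.array([bp(cam,(f(np.where(m[v])[0])+(.5 if nm=="right" else -.5),v),zz)[:2] for v in rows])
        vx,vy,x,y=cv2.fitLine(P.astype(np.float32),cv2.DIST_HUBER,0,.01,.01).ravel()
        print(n,nm,"slope dy/dx %.4f  y at x=.56: %.4f  score %.2f"%(vy/vx,y+(.56-x)*vy/vx,r[0]["score"]))
E
python3 - <<'E'
from h import *
arm.grab_frame("top")
seg("top","bearer",(.09,.0)); seg("top","stop_bar",(.05,.0)); seg("top","flat_bar",(.01,.01))
E
```

```text
bearer left slope dy/dx -0.1003  y at x=.56: 0.0108  score 0.98
bearer right slope dy/dx -0.1021  y at x=.56: -0.0254  score 0.98
stop_bar left slope dy/dx 0.0696  y at x=.56: 0.2911  score 0.71
stop_bar right slope dy/dx 0.0676  y at x=.56: 0.2425  score 0.71
flat_bar left slope dy/dx -0.0484  y at x=.56: -0.2235  score 0.59
flat_bar right slope dy/dx -0.0004  y at x=.56: -0.2552  score 0.59
```

Emit:
{"api": "move_arm", "payload": {"increments": [{"jaw":1,"twist":0.115},{"twist":0.115},{"twist":0.115},{"twist":0.115},{"twist":0.115},{"twist":0.115},{"twist":0.115},{"twist":0.115},{"twist":0.115},{"twist":0.115},{"twist":0.115},{"twist":0}]}}

```text
$.increments[0]: bad value
```

Emit:
{"api": "move_arm", "payload": {"increments": [{"jaw":1,"dx":0.025,"dy":-0.018},{"dx":0.025,"dy":-0.018},{"dx":0.025,"dy":-0.018},{"dx":0.025,"dy":-0.018},{"dx":0.025,"dy":-0.018},{"dx":0.025,"dy":-0.018},{"dx":0.025,"dy":-0.018},{"dx":0.025,"dy":-0.018},{"dx":0.025,"dy":-0.018},{"dx":0.025,"dy":-0.018},{"dx":0,"dy":0}]}}

```text
$.increments[0]: bad value
```

Emit:
{"api": "move_arm", "payload": {"increments": [{"jaw":1,"dx":0,"dy":0,"dz":0,"twist":0.115},{"jaw":1,"dx":0,"dy":0,"dz":0,"twist":0.115},{"jaw":1,"dx":0,"dy":0,"dz":0,"twist":0.115},{"jaw":1,"dx":0,"dy":0,"dz":0,"twist":0.115},{"jaw":1,"dx":0,"dy":0,"dz":0,"twist":0.115},{"jaw":1,"dx":0,"dy":0,"dz":0,"twist":0.115},{"jaw":1,"dx":0,"dy":0,"dz":0,"twist":0.115},{"jaw":1,"dx":0,"dy":0,"dz":0,"twist":0.115},{"jaw":1,"dx":0,"dy":0,"dz":0,"twist":0.115},{"jaw":1,"dx":0,"dy":0,"dz":0,"twist":0.115},{"jaw":1,"dx":0,"dy":0,"dz":0,"twist":0.115},{"jaw":1,"dx":0,"dy":0,"dz":0,"twist":0}]}}

```text
t: 2.1
eef_pos: [0.2665, 0.6202, 0.2921]
ee_rot: [3.142, -0.0, -1.676]
force: [-0.4, -0.3, -0.4]
width: 0.0877
gripper_force: 0.0
```

Emit:
{"api": "move_arm", "payload": {"increments": [{"jaw":1,"dx":0.025,"dy":-0.018,"dz":0,"twist":0},{"jaw":1,"dx":0.025,"dy":-0.018,"dz":0,"twist":0},{"jaw":1,"dx":0.025,"dy":-0.018,"dz":0,"twist":0},{"jaw":1,"dx":0.025,"dy":-0.018,"dz":0,"twist":0},{"jaw":1,"dx":0.025,"dy":-0.018,"dz":0,"twist":0},{"jaw":1,"dx":0.025,"dy":-0.018,"dz":0,"twist":0},{"jaw":1,"dx":0.025,"dy":-0.018,"dz":0,"twist":0},{"jaw":1,"dx":0.025,"dy":-0.018,"dz":0,"twist":0},{"jaw":1,"dx":0.025,"dy":-0.018,"dz":0,"twist":0},{"jaw":1,"dx":0.025,"dy":-0.018,"dz":0,"twist":0},{"jaw":1,"dx":0,"dy":0,"dz":0,"twist":0}]}}

```text
t: 3.02
eef_pos: [0.422, 0.3497, 0.2926]
ee_rot: [-3.141, -0.0, -1.669]
force: [-0.2, -0.6, -0.1]
width: 0.0875
gripper_force: 0.0
```

Emit:
{"api": "move_arm", "payload": {"increments": [{"jaw":1,"dx":0.025,"dy":-0.018,"dz":0,"twist":0},{"jaw":1,"dx":0.025,"dy":-0.018,"dz":0,"twist":0},{"jaw":1,"dx":0.025,"dy":-0.018,"dz":0,"twist":0},{"jaw":1,"dx":0.025,"dy":-0.018,"dz":0,"twist":0},{"jaw":1,"dx":0.025,"dy":-0.018,"dz":0,"twist":0},{"jaw":1,"dx":0.025,"dy":-0.018,"dz":0,"twist":0},{"jaw":1,"dx":0.025,"dy":-0.018,"dz":0,"twist":0},{"jaw":1,"dx":0.025,"dy":-0.018,"dz":0,"twist":0},{"jaw":1,"dx":0.025,"dy":-0.018,"dz":0,"twist":0},{"jaw":1,"dx":0,"dy":0,"dz":0,"twist":0}]}}

```text
t: 3.85
eef_pos: [0.561, 0.1099, 0.292]
ee_rot: [-3.142, -0.001, -1.67]
force: [0.5, 1.0, 0.0]
width: 0.0876
gripper_force: 0.0
```

Emit:
{"api": "move_arm", "payload": {"increments": [{"jaw":1,"dx":0,"dy":-0.01,"dz":0.026,"twist":0},{"jaw":1,"dx":0,"dy":0,"dz":0.026,"twist":0},{"jaw":1,"dx":0,"dy":0,"dz":0.026,"twist":0},{"jaw":1,"dx":0,"dy":0,"dz":0.026,"twist":0},{"jaw":1,"dx":0,"dy":0,"dz":0.026,"twist":0},{"jaw":1,"dx":0,"dy":0,"dz":0.026,"twist":0},{"jaw":1,"dx":0.02,"dy":0,"dz":0,"twist":0},{"jaw":1,"dx":0.02,"dy":0,"dz":0,"twist":0},{"jaw":1,"dx":0.02,"dy":0,"dz":0,"twist":0},{"jaw":1,"dx":0,"dy":0,"dz":0,"twist":0}]}}

```text
t: 4.68
eef_pos: [0.5624, 0.0506, 0.1358]
ee_rot: [3.14, -0.001, -1.669]
force: [0.1, -0.1, -0.6]
width: 0.0874
gripper_force: 0.0
```

Emit:
{"api": "move_arm", "payload": {"increments": [{"jaw":1,"dx":0.006,"dy":0,"dz":0,"twist":0},{"jaw":1,"dx":0.006,"dy":0,"dz":0,"twist":0},{"jaw":1,"dx":0.006,"dy":0,"dz":0,"twist":0},{"jaw":1,"dx":0.004,"dy":0,"dz":0,"twist":0},{"jaw":1,"dx":0.004,"dy":0,"dz":0,"twist":0},{"jaw":1,"dx":0.004,"dy":0,"dz":0,"twist":0},{"jaw":1,"dx":0.004,"dy":0,"dz":0,"twist":0},{"jaw":1,"dx":0.004,"dy":0,"dz":0,"twist":0},{"jaw":1,"dx":0.004,"dy":0,"dz":0,"twist":0},{"jaw":1,"dx":0,"dy":0,"dz":0,"twist":0}]}}

```text
t: 5.52
eef_pos: [0.5592, 0.0104, 0.1363]
ee_rot: [-3.141, 0.0, -1.671]
force: [-0.0, 1.8, 0.8]
width: 0.0877
gripper_force: 0.9
```

Run:
```python
from h import *
cv2.imwrite("pics/b.png",arm.grab_frame("scene"))
```

```text
(no output)
```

View pics/b.png

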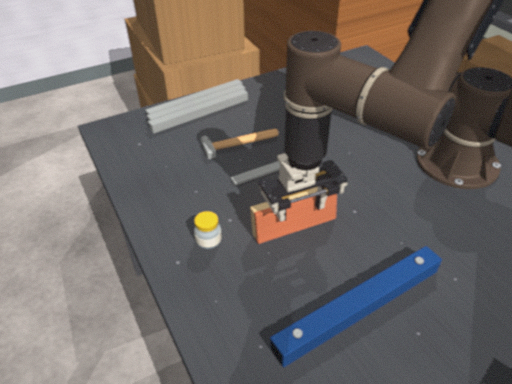

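The fingers rest on the copper face near its top edge (px ~(295,205)), and the block has begun to tilt with about 1.8 N on the tool. I'll keep pushing through the balance point.

Emit:
{"api": "move_arm", "payload": {"increments": [{"jaw":1,"dx":0.004,"dy":0,"dz":0,"twist":0},{"jaw":1,"dx":0.004,"dy":0,"dz":0,"twist":0},{"jaw":1,"dx":0.004,"dy":0,"dz":0,"twist":0},{"jaw":1,"dx":0.004,"dy":0,"dz":0,"twist":0},{"jaw":1,"dx":0.004,"dy":0,"dz":0,"twist":0},{"jaw":1,"dx":0.004,"dy":0,"dz":0,"twist":0},{"jaw":1,"dx":0,"dy":0,"dz":0,"twist":0},{"jaw":1,"dx":0,"dy":0,"dz":0,"twist":0}]}}

```text
t: 6.23
eef_pos: [0.5565, -0.0134, 0.136]
ee_rot: [3.141, -0.0, -1.672]
force: [-0.0, -0.7, 0.6]
width: 0.0876
gripper_force: 0.0
```

Run:
```python
from h import *
cv2.imwrite("pics/c.png",arm.grab_frame("scene"))
for n in("bearer","bearer_copper"): print(n,[(np.round(d["position"],3),round(d["score"],2)) for d in arm.pinpoint("scene",n)[:1]])
```

```text
bearer [(array([ 0.557, -0.073,  0.014]), 0.63)]
bearer_copper [(array([ 0.554, -0.069,  0.037]), 0.82)]
```

View pics/c.png

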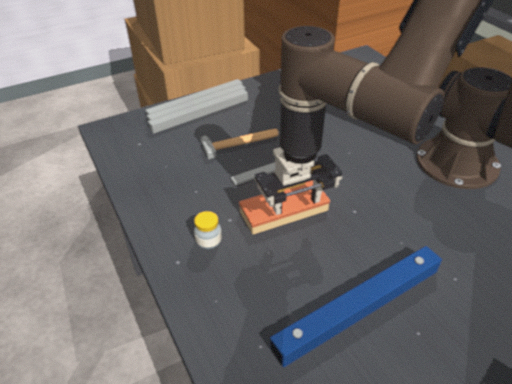

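The block lies flat, copper up (px ~(285,207)). Now I go over it to the -y side and down.

Emit:
{"api": "move_arm", "payload": {"increments": [{"jaw":1,"dx":0.025,"dy":-0.005,"dz":0,"twist":0},{"jaw":1,"dx":0.025,"dy":0,"dz":0,"twist":0},{"jaw":1,"dx":0.025,"dy":0,"dz":0,"twist":0},{"jaw":1,"dx":0.025,"dy":0,"dz":0,"twist":0},{"jaw":1,"dx":0.025,"dy":0,"dz":0,"twist":0},{"jaw":1,"dx":0.025,"dy":0,"dz":0,"twist":0},{"jaw":1,"dx":0,"dy":0,"dz":0,"twist":0},{"jaw":1,"dx":0,"dy":0,"dz":0.02,"twist":0},{"jaw":1,"dx":0,"dy":0,"dz":0.02,"twist":0},{"jaw":1,"dx":0,"dy":0,"dz":0.018,"twist":0},{"jaw":1,"dx":0,"dy":0,"dz":0,"twist":0}]}}

```text
t: 7.3
eef_pos: [0.5447, -0.1624, 0.075]
ee_rot: [3.136, -0.0, -1.671]
force: [-1.2, 1.3, -0.2]
width: 0.0878
gripper_force: 0.0
```

Emit:
{"api": "move_arm", "payload": {"increments": [{"jaw":1,"dx":-0.008,"dy":0,"dz":0,"twist":0},{"jaw":1,"dx":-0.008,"dy":0,"dz":0,"twist":0},{"jaw":1,"dx":-0.008,"dy":0,"dz":0,"twist":0},{"jaw":1,"dx":-0.008,"dy":0,"dz":0,"twist":0},{"jaw":1,"dx":-0.008,"dy":0,"dz":0,"twist":0},{"jaw":1,"dx":-0.008,"dy":0,"dz":0,"twist":0},{"jaw":1,"dx":-0.008,"dy":0,"dz":0,"twist":0},{"jaw":1,"dx":-0.008,"dy":0,"dz":0,"twist":0}]}}

```text
t: 7.97
eef_pos: [0.5535, -0.0987, 0.0793]
ee_rot: [-3.14, -0.001, -1.67]
force: [-0.2, -7.0, 3.0]
width: 0.0875
gripper_force: 3.4
```

Emit:
{"api": "move_arm", "payload": {"increments": [{"jaw":1,"dx":-0.008,"dy":0,"dz":0,"twist":-0.014},{"jaw":1,"dx":-0.008,"dy":0,"dz":0,"twist":-0.014},{"jaw":1,"dx":-0.008,"dy":0,"dz":0,"twist":-0.014},{"jaw":1,"dx":-0.008,"dy":0,"dz":0,"twist":-0.014},{"jaw":1,"dx":-0.008,"dy":0,"dz":0,"twist":-0.014},{"jaw":1,"dx":-0.008,"dy":0,"dz":0,"twist":-0.014},{"jaw":1,"dx":-0.008,"dy":0,"dz":0,"twist":-0.014},{"jaw":1,"dx":-0.008,"dy":0,"dz":0,"twist":-0.014},{"jaw":1,"dx":-0.008,"dy":0,"dz":0,"twist":-0.014},{"jaw":1,"dx":-0.008,"dy":0,"dz":0,"twist":-0.014},{"jaw":1,"dx":-0.008,"dy":0,"dz":0,"twist":-0.014},{"jaw":1,"dx":-0.008,"dy":0,"dz":0,"twist":-0.014}]}}

```text
t: 8.97
eef_pos: [0.5558, -0.0028, 0.0793]
ee_rot: [-3.14, -0.001, -1.501]
force: [1.4, -6.1, 2.9]
width: 0.0876
gripper_force: 3.4
```

Emit:
{"api": "move_arm", "payload": {"increments": [{"jaw":1,"dx":-0.008,"dy":0,"dz":0,"twist":0},{"jaw":1,"dx":-0.008,"dy":0,"dz":0,"twist":0},{"jaw":1,"dx":-0.008,"dy":0,"dz":0,"twist":0},{"jaw":1,"dx":-0.008,"dy":0,"dz":0,"twist":0},{"jaw":1,"dx":-0.008,"dy":0,"dz":0,"twist":0},{"jaw":1,"dx":-0.008,"dy":0,"dz":0,"twist":0},{"jaw":1,"dx":-0.008,"dy":0,"dz":0,"twist":0},{"jaw":1,"dx":-0.008,"dy":0,"dz":0,"twist":0},{"jaw":1,"dx":-0.008,"dy":0,"dz":0,"twist":0},{"jaw":1,"dx":-0.008,"dy":0,"dz":0,"twist":0},{"jaw":1,"dx":-0.008,"dy":0,"dz":0,"twist":0},{"jaw":1,"dx":0,"dy":0,"dz":0,"twist":0}]}}

```text
t: 9.97
eef_pos: [0.5495, 0.086, 0.0791]
ee_rot: [-3.14, 0.0, -1.502]
force: [-0.1, 0.1, -0.9]
width: 0.088
gripper_force: 0.0
```

Run:
```python
from h import *
s=arm.grab_frame("scene"); t=arm.grab_frame("top")
cv2.imwrite("pics/d.png",cv2.resize(np.vstack([s,t]),None,fx=.78,fy=.78))
for c in("scene","top"):
  for n in("bearer","stop_bar","flat_bar"): print(c,n,[(np.round(d["position"],3),round(d["score"],2)) for d in arm.pinpoint(c,n)[:1]])
```

```text
scene bearer [(array([0.544, 0.145, 0.016]), 0.6)]
scene stop_bar [(array([ 0.563,  0.266, -0.002]), 0.77)]
scene flat_bar [(array([ 0.544, -0.24 ,  0.   ]), 0.72)]
top bearer [(array([0.543, 0.144, 0.021]), 0.59)]
top stop_bar [(array([0.541, 0.144, 0.022]), 0.17)]
top flat_bar [(array([ 0.542, -0.238,  0.002]), 0.67)]
```

View pics/d.png

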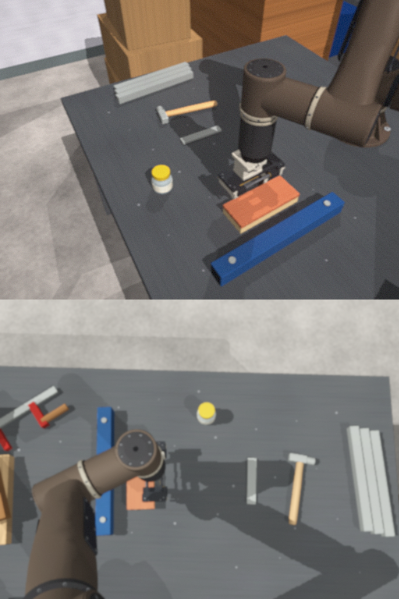

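The block is flat about 50 mm short of the bar (scene px ~(262,203)) and nearly parallel to it. I'll approach, then press gently.

Emit:
{"api": "move_arm", "payload": {"increments": [{"jaw":1,"dx":-0.007,"dy":0,"dz":0,"twist":0},{"jaw":1,"dx":-0.007,"dy":0,"dz":0,"twist":0},{"jaw":1,"dx":-0.006,"dy":0,"dz":0,"twist":0},{"jaw":1,"dx":-0.006,"dy":0,"dz":0,"twist":0},{"jaw":1,"dx":-0.004,"dy":0,"dz":0,"twist":0},{"jaw":1,"dx":-0.004,"dy":0,"dz":0,"twist":0},{"jaw":1,"dx":-0.003,"dy":0,"dz":0,"twist":0},{"jaw":1,"dx":-0.003,"dy":0,"dz":0,"twist":0},{"jaw":1,"dx":-0.002,"dy":0,"dz":0,"twist":0}]}}

```text
t: 11.12
eef_pos: [0.5461, 0.1261, 0.078]
ee_rot: [3.141, -0.001, -1.503]
force: [-0.0, -6.4, 1.7]
width: 0.0878
gripper_force: 2.9
```

Emit:
{"api": "move_arm", "payload": {"increments": [{"jaw":1,"dx":-0.0015,"dy":0,"dz":0,"twist":0},{"jaw":1,"dx":-0.0015,"dy":0,"dz":0,"twist":0}]}}

```text
t: 11.28
eef_pos: [0.5459, 0.1289, 0.0781]
ee_rot: [3.141, -0.001, -1.503]
force: [0.7, -7.2, 1.7]
width: 0.0875
gripper_force: 2.9
```

Emit:
{"api": "move_arm", "payload": {"increments": [{"jaw":1,"dx":-0.0015,"dy":0,"dz":0,"twist":0},{"jaw":1,"dx":-0.0015,"dy":0,"dz":0,"twist":0}]}}

```text
t: 11.45
eef_pos: [0.5457, 0.1319, 0.078]
ee_rot: [3.14, -0.001, -1.503]
force: [0.5, -5.6, 0.6]
width: 0.0877
gripper_force: 2.9
```

Emit:
{"api": "move_arm", "payload": {"increments": [{"jaw":1,"dx":-0.0015,"dy":0,"dz":0,"twist":0},{"jaw":1,"dx":-0.0015,"dy":0,"dz":0,"twist":0}]}}

```text
t: 11.62
eef_pos: [0.5455, 0.1349, 0.0781]
ee_rot: [3.141, -0.001, -1.503]
force: [0.6, -5.5, 1.8]
width: 0.0876
gripper_force: 2.9
```

Emit:
{"api": "move_arm", "payload": {"increments": [{"jaw":1,"dx":-0.001,"dy":0,"dz":0,"twist":0}]}}

```text
t: 11.7
eef_pos: [0.5454, 0.1359, 0.0781]
ee_rot: [3.141, -0.001, -1.503]
force: [-0.1, -6.4, 1.0]
width: 0.0873
gripper_force: 2.9
```

Emit:
{"api": "move_arm", "payload": {"increments": [{"jaw":1,"dx":-0.001,"dy":0,"dz":0,"twist":0}]}}

```text
t: 11.78
eef_pos: [0.5453, 0.1368, 0.078]
ee_rot: [3.14, -0.001, -1.503]
force: [-0.1, -6.2, 1.4]
width: 0.0876
gripper_force: 2.9
```

Emit:
{"api": "move_arm", "payload": {"increments": [{"jaw":1,"dx":-0.001,"dy":0,"dz":0,"twist":0}]}}

```text
t: 11.87
eef_pos: [0.5453, 0.1378, 0.0781]
ee_rot: [3.14, -0.001, -1.503]
force: [0.2, -5.9, 2.2]
width: 0.0876
gripper_force: 2.9
```

Emit:
{"api": "move_arm", "payload": {"increments": [{"jaw":1,"dx":-0.001,"dy":0,"dz":0,"twist":0}]}}

```text
t: 11.95
eef_pos: [0.5454, 0.1383, 0.0781]
ee_rot: [3.14, -0.002, -1.502]
force: [6.1, -14.8, 0.8]
width: 0.0875
gripper_force: 7.3
```

Run:
```python
from h import *
s=arm.grab_frame("scene")
cv2.imwrite("pics/e.png",cv2.resize(s[180:384,220:470],None,fx=2.8,fy=2.8,interpolation=2))
for n in("bearer","stop_bar"): print(n,[(np.round(d["position"],4),round(d["score"],2)) for d in arm.pinpoint("scene",n)[:1]])
```

```text
bearer [(array([0.5422, 0.1946, 0.0169]), 0.93)]
stop_bar [(array([ 0.5615,  0.2655, -0.0006]), 0.66)]
```

View pics/e.png

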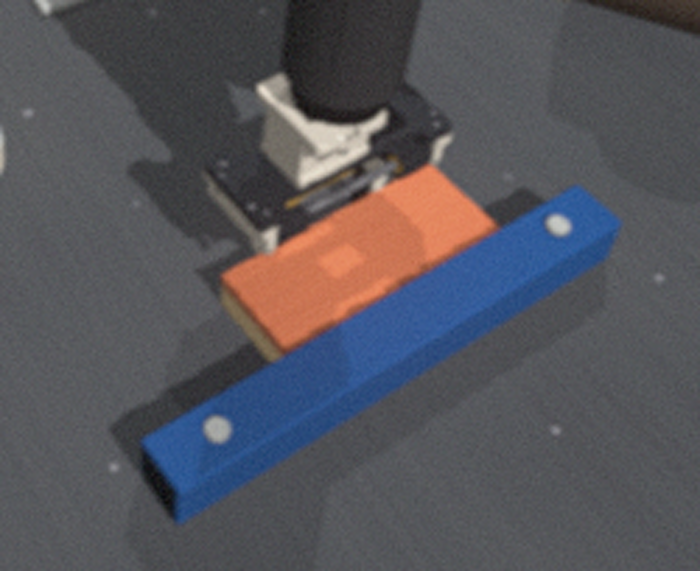

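The orange face now meets the blue bar along its whole edge and the force jumped to 15 N. I'll press slightly more to seat it, then back off and check from above.

Emit:
{"api": "move_arm", "payload": {"increments": [{"jaw":1,"dx":-0.0007,"dy":0,"dz":0,"twist":0},{"jaw":1,"dx":0,"dy":0,"dz":0,"twist":0}]}}

```text
t: 12.27
eef_pos: [0.5454, 0.1384, 0.078]
ee_rot: [3.14, -0.003, -1.502]
force: [4.8, -12.4, 1.1]
width: 0.0878
gripper_force: 6.7
```

Emit:
{"api": "move_arm", "payload": {"increments": [{"jaw":1,"dx":0.005,"dy":0,"dz":0,"twist":0},{"jaw":1,"dx":0.02,"dy":0,"dz":0,"twist":0},{"jaw":1,"dx":0.03,"dy":0,"dz":0,"twist":0},{"jaw":1,"dx":0.03,"dy":0,"dz":-0.02,"twist":0},{"jaw":1,"dx":0,"dy":0,"dz":-0.04,"twist":0},{"jaw":1,"dx":0,"dy":0.04,"dz":-0.01,"twist":0},{"jaw":1,"dx":0.035,"dy":0,"dz":0,"twist":0},{"jaw":1,"dx":0.035,"dy":0,"dz":0,"twist":0},{"jaw":1,"dx":0.035,"dy":0,"dz":0,"twist":0},{"jaw":1,"dx":0.035,"dy":0,"dz":0,"twist":0},{"jaw":1,"dx":0.035,"dy":0,"dz":0,"twist":0},{"jaw":1,"dx":0,"dy":0,"dz":0,"twist":0}]}}

```text
t: 13.27
eef_pos: [0.5234, -0.1259, 0.1481]
ee_rot: [-3.141, -0.0, -1.506]
force: [1.4, 0.4, -0.1]
width: 0.0879
gripper_force: 0.0
```

Run:
```python
from h import *
t=arm.grab_frame("top"); cv2.imwrite("pics/f.png",cv2.resize(t[110:330,90:330],None,fx=2.6,fy=2.6,interpolation=2))
seg("top","bearer",(.038,.0)); seg("top","stop_bar",(.05,.05))
print([(np.round(d["position"],4),round(d["score"],2)) for d in arm.pinpoint("top","bearer")[:1]])
```

```text
bearer left slope dy/dx 0.0615  y at x=.56: 0.2421  score 0.74
bearer right slope dy/dx -0.3862  y at x=.56: 0.1970  score 0.74
stop_bar left slope dy/dx 0.0675  y at x=.56: 0.2910  score 0.88
stop_bar right slope dy/dx 0.0193  y at x=.56: 0.2404  score 0.88
[]
```

View pics/f.png

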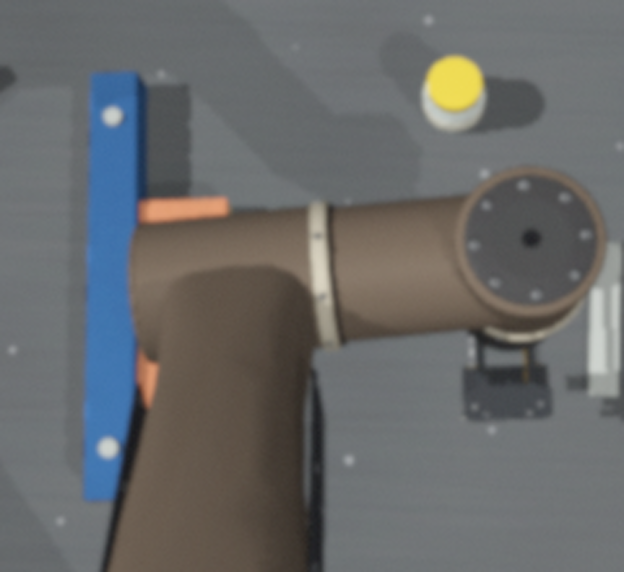

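The block touches the bar at both visible ends (crop px (140,205) and (140,390)), but the arm hides the middle. I'll lift it clear for one clean check.

Emit:
{"api": "move_arm", "payload": {"increments": [{"jaw":1,"dx":0,"dy":0,"dz":-0.035,"twist":0},{"jaw":1,"dx":0,"dy":0,"dz":-0.035,"twist":0},{"jaw":1,"dx":0.02,"dy":0,"dz":-0.03,"twist":0},{"jaw":1,"dx":0.035,"dy":0,"dz":0,"twist":0},{"jaw":1,"dx":0.035,"dy":0,"dz":0,"twist":0},{"jaw":1,"dx":0.035,"dy":0,"dz":0,"twist":0},{"jaw":1,"dx":0.035,"dy":0,"dz":0,"twist":0},{"jaw":1,"dx":0.035,"dy":0,"dz":0,"twist":0},{"jaw":1,"dx":0.035,"dy":0,"dz":0,"twist":0},{"jaw":1,"dx":0.035,"dy":0,"dz":0,"twist":0},{"jaw":1,"dx":0.035,"dy":0,"dz":0,"twist":0},{"jaw":1,"dx":0,"dy":0,"dz":0,"twist":0}]}}

```text
t: 14.47
eef_pos: [0.5443, -0.4247, 0.2471]
ee_rot: [3.141, -0.001, -1.504]
force: [0.7, 0.5, 0.3]
width: 0.0874
gripper_force: 0.0
```

Run:
```python
from h import *
t=arm.grab_frame("top"); s=arm.grab_frame("scene");cv2.imwrite("pics/g.png",np.hstack([cv2.resize(t[110:330,90:270],(409,500),interpolation=2),cv2.resize(s[170:370,230:385],(388,500),interpolation=2)]))
seg("top","bearer",(.038,.0)); seg("top","stop_bar",(.05,.05))
for c in("top","scene"):
  for n in("bearer","stop_bar"):print(c,n,[(np.round(d["position"],4),round(d["score"],2)) for d in arm.pinpoint(c,n)[:1]])
```

```text
bearer left slope dy/dx 0.0575  y at x=.56: 0.2412  score 0.86
bearer right slope dy/dx 0.0854  y at x=.56: 0.1525  score 0.86
stop_bar left slope dy/dx 0.0731  y at x=.56: 0.2919  score 0.80
stop_bar right slope dy/dx 0.0414  y at x=.56: 0.2372  score 0.80
top bearer [(array([0.5378, 0.1949, 0.0224]), 0.6)]
top stop_bar [(array([0.5635, 0.2659, 0.0013]), 0.94)]
scene bearer [(array([0.5427, 0.1941, 0.0189]), 0.65)]
scene stop_bar [(array([ 0.5621,  0.2658, -0.0044]), 0.79)]
```

View pics/g.png

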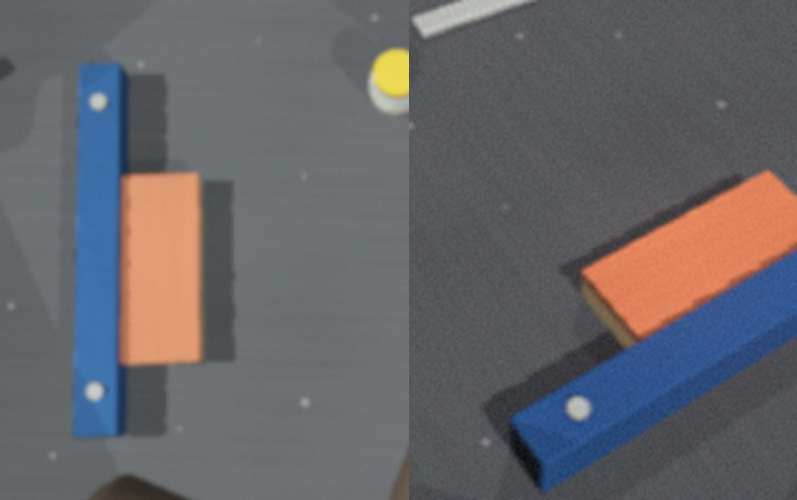

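The copper face is up and the long edge lies on the bar with no visible gap (left panel, x≈122, rows 175–365). The centre measures about 70 mm from the bar's axis, and the two are parallel within measuring error. Handing in.

```bash
python3 -c "
from station import arm
print(arm.job_done())"
```

```text
the job is handed in; nothing more can be done
None
```

The bearer lies flat, copper face up, with its long edge snug against the blue stop bar; I only pushed it, stayed clear of the flat, hammer and tin, and handed the job in at about 15 s (no verdict was returned).

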